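# Drift the slipped strap into line on the angled fixture

## Robot

A 6-joint arm with a two-finger parallel gripper is mounted at the origin on a cart in front of the work surface, level with it; the furniture and walls round the work are solid. World frame = base frame: x ahead of the robot, y to its left, z up, the work surface at z = 0. Lengths are in mm, angles in rad, forces in N, time in s.
With the tool pointing down it reaches from about 300 to 1000 mm from the base axis. Payload 5.1 kg.
Tool frame: the origin (TCP) lies midway between the tips of the shut fingers; the grasp point (between the pads) lies grip_point_offset behind it (grip_point_offset is the distance from the TCP to the grasp point, in mm); z points along the fingers, y is the line along which they close (so a half turn about z gives the same grasp; the last joint's range is limited). The gripper opens to 95 mm and grips with 3 to 60 N. Pads are 20 mm wide; open, the fingers measure 119 mm over their backs; the gripper's body (75 mm by 180 mm) begins 59 mm behind the grasp point.
Start: joints at [1.184, 0.124, 1.65, -0, 1.367, -0.083], TCP at [194.467, 620.215, 191.556] pointing down, gripper open.
Joint ranges: [-2.61, 2.61], [-1.02, 2.33], [0.03, 2.71], [-1.35, 4.49], [0.32, 2.68], [-2.91, 2.91]. Speed limits (rad/s): [2.57, 2.57, 3.14, 3.14, 3.14, 3.14].

## Interface

Orientations are given as a unit quaternion [x, y, z, w].
In Python, from bench import * gives the robot as it stands.
- The arm moves only by the tool play_rows, never from a script. Its argument "targets" is a list of rows, each a list of 6 numbers: the shift along the tool's x, y, z in m, then the turn, a rotation vector about the tool's x, y, z in rad. In form: [[x, y, z, rx, ry, rz], ...]. A call has 1 to 5 rows; each row is the pose to reach, as a shift and turn from the pose commanded when the call began, along the tool's axes at that moment; what a row does not reach only later rows make up. A row lasts 1/10 s, in which the tool goes at most 50 mm and 8.59 degrees, less where a joint would pass 70% of its speed; a pose out of reach is approached as far as the arm can. A call with a gripper value outside its range is refused whole. "jaw" is the closure, from -1 (fully open) to 1 (shut), set as the call begins (left out, the last holds). The fingers move at their own pace and stop on an object; the grip force is fixed at half the most. Time passes only in rows, so rows that repeat a pose let the fingers close. It gives the time, the measured TCP pose, the force, the opening and the grip force at its end, in the units of the state.
- state(): the state, without advancing time (a new reading comes with each control period).
- camera(name): name is "scene" or "side" or "wrist"; returns a dict with "frame" (400x640x3 uint8, red, green, blue), "fx", "fy", "cx", "cy" (pixels), "dist_coeffs" ([k1, k2, p1, p2, k3] as OpenCV has them; the pictures are not rectified), "xyz" and "rotation" of the camera in the world. Camera axes: x right, y up, looking along -z (the intrinsics and any distortion apply to the point x, -y, -z); pixel columns grow to the right and rows downward; lengths in mm; the calibration is good to about 2 mm. A picture is of the moment at which its call begins. There is no depth.
- hand_in(): hands the job in; it is judged then, once.
Trained networks look in a picture, given as the dict that the camera call returned (one of the last four; its "shot" number tells which), for a name from the list of things; names that differ only in an ending like _2 or _b are one class to them, and where a whole thing is asked for, a point or a joint stands for the part that bears it (a point fixed in the world has none). Each returns a list of dicts, best first, with "confidence" (0 to 1); they miss things now and then, are a little off and sometimes report something else, mostly with a low value. They report only what shows in the picture. A call takes as long as a camera call. They do not tell look-alikes from the thing itself.
- silhouettes(picture, thing): "mask" (400x640 bool, what is visible of it) and "position" ([column, row] in pixels, amid what is visible of it).
The state is a dict: "t": time; "joints": joint angles; "joint_velocities": joint speeds; "effort": joint torques, N m; "ee_pos": TCP position; "ee_rot": TCP orientation; "contact_force": force on the tool from outside, world axes, zero at the start; "ft_torque": the same for the moment, N m; "opening": finger opening in mm; "grip_force": force on a finger pad.
Only numpy, scipy, OpenCV 4.12 (cv2) and the standard library are available. Lean on these libraries where they do the work, as an engineer would, in place of code of your own. Each camera call takes 0.05 s, during which the arm holds its last target. There are 200 camera calls.

## Task

The steel strap on the sloping fixture has slipped down so that its hole no longer lines up with the hole in the plate under it. Take the tapered drift from its stand and push it nose first through both holes until its collar sits flat on the strap, so that it draws the strap into line, and leave it there. Do not knock over or shift the things standing round about.

Things in the scene. Friction and masses are not known exactly. Their poses are not given: they have to be found in the camera images.
- drift: Tapered round steel drift, 130 mm long, 0.2 to 0.33 kg, standing nose down in its stand. Origin at the nose tip, z along the axis towards the handle. From the tip: taper 6 to 21 mm diameter over 45 mm, shank 21 mm over 22 mm, collar 34 mm from 67 to 75 mm, plain handle 24 mm from 75 to 130 mm. The collar rests on the stand's top, 80 mm above the bench: raise the drift 70 mm to clear it.
- drift_collar (a point): Centre of the underside of the drift's collar, 67 mm from the tip on the axis; axes as the drift's.
- seat_hole (a point): Centre of the 23 mm through hole of the fixture's fixed sloping plate, on its upper face: z is the hole's axis, up out of the plate, leaning 30 degrees from vertical towards the slope's low edge; x points up the slope, y level across it. Plate 130 mm (x) by 110 mm (y), 10 mm thick; the strap lies on it; below the hole, between the pillars, there is free room for the drift.
- strap_hole (a point): Centre of the 23 mm through hole of the sliding steel strap, on the strap's upper face, 10 mm above the seat_hole face; axes as seat_hole. Strap 100 mm (x) by 64 mm (y), 10 mm thick; it slides only along x, between two guide bars flush with its top that carry 3 mm high screw heads.
- strap (a joint): Position of the strap along the slope (m): 0 when its hole is in line with the hole below, negative when it has slipped down the slope. It starts 5 to 7 mm down, slides stiffly with a few newtons and stays where it is left.
- drift_stand: Fixed stand for the drift: a 70 mm square plate on four legs with an 85 mm square foot, 80 mm high, with a 24 mm vertical hole in the middle. Origin under its centre on the bench. The tall fixed sheet-metal arch to the left of the work (x beyond 0.52, y beyond 0.32) is to be passed in front.
- oil_bottle: Bystander: amber oil bottle with a red spout, 45 mm across, 121 mm high; origin under its centre.
- guide_pin: Bystander: plain upright steel guide pin, 39 mm across, 83 mm high; origin under its centre.
- round_die: Bystander: round steel die with a hole, 45 mm across, 26 mm high; origin under its centre.
Mind the look-alikes: they are no part of the job. What is shaped like the part that bears seat_hole but purple is not meant.

How it is judged:
By the outcome, as a careful person would: the job done as asked, in the order asked, and still so for the second after the job is handed in, with the robot touching nothing.
It also fails if it takes over 48 s, if anything falls off the work surface, if the arm or the gripper's body presses on something with over 40 N, if the wrist force passes 120 N, or if a joint passes its speed limit or range.

## Working session

There is one attempt and no reset: what is moved stays moved. The work goes in short steps, Python scripts to look and compute and a tool call to move; the robot and the scene stay as the last step left them, time stands still between calls to the robot, and variables do not carry over. Pictures are saved under pics/ and viewed, at most 10 in all, crops included, and the job is handed in when it is done.

Besides the shell and the picture viewer there is one more tool, called after "Request:" as name(argument=value, ...) on one line, values as JSON. play_rows: Moves the arm, as the interface text tells. Its arguments: {"type":"object","properties":{"targets":{"type":"array","items":{"type":"array","items":{"type":"number"}}},"jaw":{"type":"number"}},"required":["targets"]}

```bash
ls; mkdir -p pics; cat > h.py <<'E'
from bench import *
import numpy as np, cv2
from scipy.spatial.transform import Rotation as R
def rot(c):
    r=np.array(c["rotation"],float)
    return r if r.shape==(3,3) else R.from_quat(r).as_matrix()
def K(c): return np.array([[c["fx"],0,c["cx"]],[0,c["fy"],c["cy"]],[0,0,1.]])
def ray(c,px):
    u=cv2.undistortPoints(np.array([[px]],float),K(c),np.array(c["dist_coeffs"],float))[0,0]
    d=rot(c)@np.array([u[0],-u[1],-1]); return np.array(c["xyz"],float),d/np.linalg.norm(d)
def proj(c,P):
    q=(np.atleast_2d(P)-np.array(c["xyz"]))@rot(c); q=q*[1,-1,-1]
    return cv2.projectPoints(q,np.zeros(3),np.zeros(3),K(c),np.array(c["dist_coeffs"],float))[0][:,0]
def onz(c,px,z):
    o,d=ray(c,px); return o+d*(z-o[2])/d[2]
def tri(rs):
    A=np.zeros((3,3));b=np.zeros(3)
    for o,d in rs:
        M=np.eye(3)-np.outer(d,d);A+=M;b+=M@o
    p=np.linalg.solve(A,b); return p,[np.linalg.norm((np.eye(3)-np.outer(d,d))@(p-o)) for o,d in rs]
def save(n,im,k=1): cv2.imwrite("pics/"+n,cv2.resize(im[:,:,::-1],None,fx=k,fy=k,interpolation=cv2.INTER_CUBIC))
E
python3 - <<'E'
from h import *
print(state())
ims=[]
for n in("scene","side"):
    c=camera(n);save(n+".png",c["frame"],1.25)
    print(n,c["xyz"],c["rotation"],c["fx"],c["dist_coeffs"])
    for t in("drift","seat_hole","strap_hole","strap","drift_stand","oil_bottle","guide_pin","round_die"):
        try: print(t,[(np.round(r["position"]).tolist(),round(r["confidence"],2),int(r["mask"].sum())) for r in silhouettes(c,t)])
        except Exception as e: print(t,e)
E
```

```text
pics
{'t': 0.0, 'joints': array([ 1.18439947e+00,  1.24516472e-01,  1.65164668e+00, -3.74689051e-05,
        1.36747497e+00, -8.25944808e-02]), 'joint_velocities': array([-1.96532909e-05, -1.46659070e-03,  5.59053015e-04, -2.60156842e-04,
       -6.55221298e-04, -3.04681846e-04]), 'effort': array([ 8.96416509e-05, -4.17607427e+01, -3.59932351e+01,  7.75234331e-02,
        4.91216616e-02, -1.75743585e-04]), 'ee_pos': array([194.2284241 , 619.59631335, 190.29587825]), 'ee_rot': array([ 1.51313864e-01,  9.88485239e-01, -9.99005615e-04, -2.19792118e-04]), 'contact_force': array([0.65096365, 0.15151588, 0.34372463]), 'ft_torque': array([-0.04112642, -0.07298595, -0.00820336]), 'grip_force': 0.0, 'opening': 95.15941595260954}
scene [  69.48320211 -677.24710927  511.73553632] [ 0.5192826  -0.1504919  -0.23646513  0.80733018] 442.74691415020743 [-0.03124214  0.          0.          0.          0.        ]
drift [([354.0, 235.0], 0.57, 559)]
seat_hole [([224.0, 208.0], 0.77, 2065), ([264.0, 266.0], 0.72, 3433)]
strap_hole [([267.0, 262.0], 0.85, 1292), ([224.0, 208.0], 0.82, 749)]
strap [([22
[... 334 characters left out ...]
27 0.08167547 0.28203112 0.9221259 ] 410.1429348135118 [-0.00294353  0.          0.          0.          0.        ]
drift [([238.0, 250.0], 0.62, 227), ([325.0, 198.0], 0.15, 1056)]
seat_hole [([260.0, 148.0], 0.91, 1943), ([319.0, 199.0], 0.74, 2328), ([183.0, 204.0], 0.62, 2355)]
strap_hole [([184.0, 206.0], 0.62, 1121), ([322.0, 199.0], 0.61, 935), ([260.0, 140.0], 0.61, 836)]
strap [([329.0, 204.0], 0.8, 934), ([261.0, 144.0], 0.73, 898), ([183.0, 205.0], 0.57, 1086), ([350.0, 290.0], 0.49, 483)]
drift_stand [([328.0, 205.0], 0.74, 1018), ([247.0, 264.0], 0.58, 1319)]
oil_bottle [([351.0, 292.0], 0.74, 432)]
guide_pin [([296.0, 106.0], 0.67, 318)]
round_die [([376.0, 239.0], 0.83, 294)]
```

View pics/scene.png

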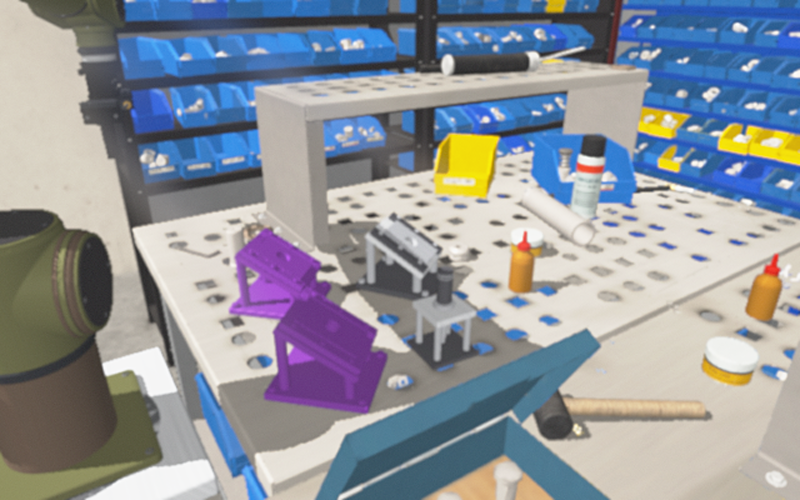

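View pics/side.png

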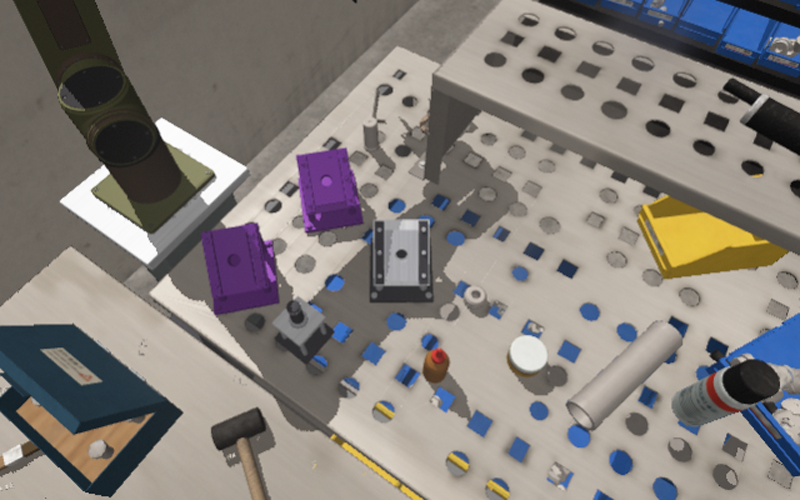

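The grey fixture is at side (321,203) and scene (325,195). The purple look-alikes are at side (184,204) and (260,148). The drift is in its stand at side (237,250) and scene (355,230). Only the grey fixture fits the description, so I'll check it in one close crop.

```bash
python3 - <<'E'
from h import *
c=camera("side");s=camera("scene")
a=cv2.resize(c["frame"][165:250,285:355],None,fx=5.5,fy=5.5,interpolation=cv2.INTER_CUBIC)
b=cv2.resize(s["frame"][165:250,285:355],None,fx=5.5,fy=5.5,interpolation=cv2.INTER_CUBIC)
save("crop.png",np.hstack([a,b]))
for cc,n in((s,"scene"),(c,"side")):
    for t in("drift","drift_stand"):
        for r in silhouettes(cc,t)[:2]:
            ys,xs=np.nonzero(r["mask"]);print(n,t,r["position"],xs.min(),xs.max(),ys.min(),ys.max())
w=camera("wrist");save("wrist0.png",w["frame"]);print(w["xyz"],R.from_matrix(rot(w)).as_quat(),w["fx"])
E
```

```text
scene drift [355.0, 232.9] 347 363 213 272
scene drift_stand [355.7, 267.7] 326 383 238 295
side drift [238.0, 250.6] 230 245 240 261
side drift_stand [244.5, 266.8] 220 267 237 289
[115.4658685  645.16549914 383.87808817] [-0.1193762  -0.0878422   0.58528897  0.79716365] 316.85341597071465
```

View pics/crop.png

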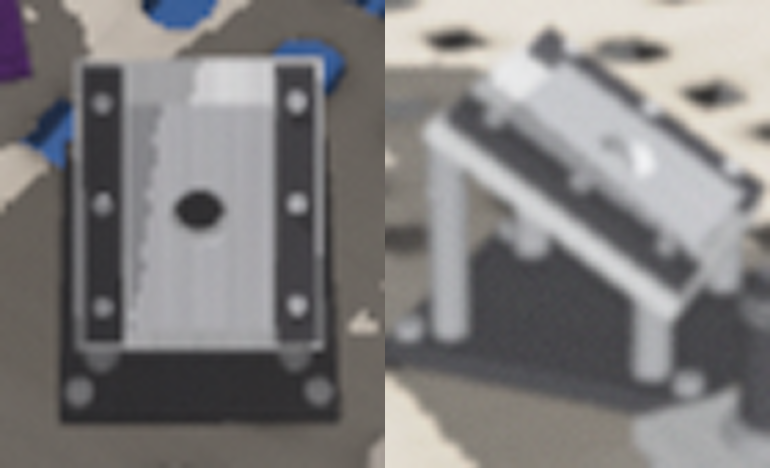

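```bash
cat > fit.py <<'E'
from h import *
from scipy.optimize import least_squares
c=camera("side");s=camera("scene")
S=lambda p:[(p[0]+.5)/5.5-.5+285,(p[1]+.5)/5.5-.5+165]
obs=[ # cam, kind, pix
(c,('k',1,1),(102,102)),(c,('k',0,1),(102,203)),(c,('k',-1,1),(103,307)),
(c,('k',1,-1),(297,102)),(c,('k',0,-1),(297,203)),(c,('k',-1,-1),(297,305)),
(c,('h',),(199,211)),(c,('p',1,1),(78,60)),(c,('p',1,-1),(322,60)),(c,('p',-1,-1),(322,350)),(c,('p',-1,1),(78,350)),
(s,('k',1,1),(105,112)),(s,('k',0,1),(195,182)),(s,('k',-1,1),(283,243)),(s,('k',0,-1),(268,105)),(s,('k',-1,-1),(350,165)),
(s,('h',),(245,155)),(s,('p',1,1),(45,130)),(s,('p',-1,1),(287,310)),]
# scene sees the bar at the other side? sign flipped below
def pose(v):
    cy,sy=np.cos(v[3]),np.sin(v[3]);a=np.pi/6
    X=np.array([cy*np.cos(a),sy*np.cos(a),np.sin(a)]);Y=np.array([-sy,cy,0]);return np.column_stack([X,Y,np.cross(X,Y)])
def pt(v,k,f):
    P=pose(v)
    if k[0]=='k': l=[v[6]*k[1]+v[7],v[5]*k[2]*f,12.]
    elif k[0]=='h': l=[v[4],0,10]
    else: l=[65*k[1],55*k[2]*f,0]
    return v[:3]+P@np.array(l,float)
def res(v,full=False):
    r=[proj(cc,pt(v,k,fs if cc is s else fc))[0]-S(p) for cc,k,p in obs]
    r=np.array(r);return r if full else np.r_[r.ravel(),(v[7])/3]
if __name__=="__main__":
  g=onz(c,S((199,205)),90);up=onz(c,S((199,100)),90)-g;y0=np.arctan2(up[1],up[0]);print(g,y0)
  for fc in(1,-1):
   for fs in(1,-1):
    o=least_squares(res,[*g,y0,-6,44,45,0],loss='soft_l1')
    print(fc,fs,o.cost,np.round(o.x,2),np.round(np.linalg.norm(res(o.x,True),axis=1),1))
  for cc,p in((c,(235,243)),(s,(355.5,212))): print(onz(cc,p,143))
  print(tri([ray(c,(235,243)),ray(s,(355.5,212))]))
E
python3 fit.py
```

```text
[613.09672955 122.54438323  90.        ] 2.1534484355122934
1 1 4.945879722698622 [610.04 127.6   80.96   2.16  -4.33  43.05  45.28   1.02] [0.5 0.3 0.6 0.5 0.3 0.2 0.5 0.3 0.2 0.2 0.4 1.3 0.  0.8 0.9 0.9 0.6 1.7
 1.9]
1 -1 160.52514923875827 [598.   146.47  42.73   2.2   -4.32  43.24  48.1    0.64] [ 0.3  0.8  1.2  1.9  1.1  0.5  0.3  1.5  1.9  2.2  1.6  5.9  4.9  4.4
 34.6 34.5 15.7 12.  11.1]
-1 1 297.10259444939277 [ 6.0847e+02  1.2976e+02  7.7220e+01  2.1800e+00 -4.3000e+00 -4.1250e+01
  4.5540e+01 -3.0000e-01] [ 0.6  1.   1.1  1.3  0.9  0.5  0.3 43.6 45.1 44.1 44.7 17.  17.  16.4
 20.2 20.2  2.   0.2  1.7]
-1 -1 246.07089844319984 [609.71 127.83  80.16   2.17  -4.14 -43.13  45.39   1.11] [ 0.4  0.1  0.4  0.8  0.5  0.5  0.4 44.  45.  44.4 44.6  1.6  0.3  1.
  1.   1.   0.8 25.8 25.6]
[531.53921257 -92.6482274  143.        ]
[535.60160605 -86.2583456  143.        ]
(array([531.9481634 , -92.48209761, 145.91964417]), [np.float64(1.115922719690724), np.float64(1.1159227196906847)])
```

View pics/wrist0.png

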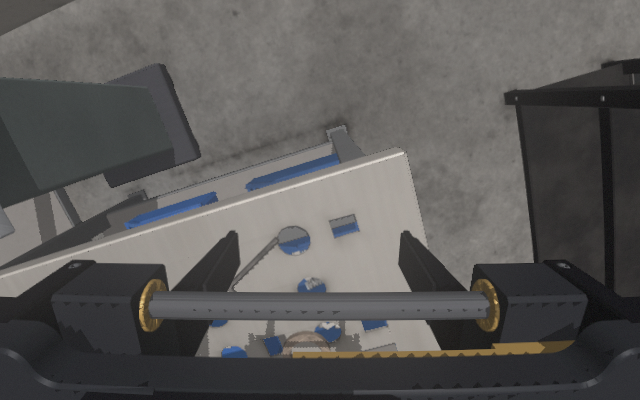

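```bash
python3 - <<'E'
import bench; print([n for n in dir(bench) if not n.startswith('__')]); print(getattr(bench,'grip_point_offset',None))
from h import *
c=camera("side");s=camera("scene")
for t,ps,pc,z in(("bottle",(417,216),(351,292),50),("pin",(191,193),(296,106),41),("die",(364,205),(380,237),13),("purple",(264,262),(184,204),90),("purple2",(224,206),(260,144),90)):
    print(t,np.round(onz(s,ps,z)),np.round(onz(c,pc,z)))
print("stand/drift collar", [onz(c,p,88) for p in((240,254),)],onz(s,(355,243),80))
E
```

```text
['MotionError', 'camera', 'grip_point_offset', 'hand_in', 'silhouettes', 'state']
18.8
bottle [760. -31.  50.] [787. -16.  50.]
pin [368. 405.  41.] [355. 381.  41.]
die [744. 143.  13.] [770. 158.  13.]
purple [348. -73.  90.] [339. -68.  90.]
purple2 [375. 181.  90.] [381. 181.  90.]
stand/drift collar [array([535.09218975, -93.40764656,  88.        ])] [532.17082544 -92.85676658  80.        ]
```

```bash
cat > plan.py <<'E'
from h import *
import json,os
Y0=2.16
def down(a): # tool z down, tool y at world angle a
    y=np.array([np.cos(a),np.sin(a),0]);z=np.array([0,0,-1.]);return np.column_stack([np.cross(y,z),y,z])
def load():
    if os.path.exists("cmd.json"): d=json.load(open("cmd.json"));return np.array(d[0]),np.array(d[1])
    return np.array([194.467,620.215,191.556]),R.from_quat([1.51313864e-01,9.88485239e-01,0,0]).as_matrix()
def plan(wps):
    p,M=load()
    for q,N in wps:
        d=np.round(M.T@(np.array(q,float)-p)/1000,4);r=np.round(R.from_matrix(M.T@N).as_rotvec(),4)
        print([*d.tolist(),*r.tolist()],"mm",round(np.linalg.norm(d)*1000),"deg",round(np.degrees(np.linalg.norm(r)),1))
        p=p+M@d*1000;M=M@R.from_rotvec(r).as_matrix()
    json.dump([p.tolist(),M.tolist()],open("cmd.json","w"))
E
python3 - <<'E'
from plan import *
a=np.radians
plan([((250,420,250),down(a(62))),((340,210,260),down(a(52))),((440,30,250),down(a(42))),((533,-92.5,240),down(Y0-np.pi/2))])
E
```

```text
[-0.1129, -0.1744, -0.0584, 0.0, 0.0, 0.1849] mm 216 deg 10.6
[-0.178, -0.1432, -0.01, 0.0, 0.0, 0.1745] mm 229 deg 10.0
[-0.1897, -0.0803, 0.01, 0.0, 0.0, 0.1746] mm 206 deg 10.0
[-0.1532, -0.0128, 0.01, 0.0, 0.0, 0.1438] mm 154 deg 8.2
```

Request:
play_rows(targets=[[-0.1129,-0.1744,-0.0584,0,0,0.1849],[-0.1129,-0.1744,-0.0584,0,0,0.1849],[-0.1129,-0.1744,-0.0584,0,0,0.1849],[-0.1129,-0.1744,-0.0584,0,0,0.1849],[-0.1129,-0.1744,-0.0584,0,0,0.1849]], jaw=-1)

```text
t: 1.95
ee_pos: [251.1, 417.8, 252.0]
ee_rot: [0.243, 0.97, 0.001, 0.001]
contact_force: [-0.4, 0.1, 0.5]
opening: 94.9
grip_force: 0.0
```

Request:
play_rows(targets=[[-0.178,-0.1432,-0.01,0,0,0.1745],[-0.178,-0.1432,-0.01,0,0,0.1745],[-0.178,-0.1432,-0.01,0,0,0.1745],[-0.178,-0.1432,-0.01,0,0,0.1745],[-0.178,-0.1432,-0.01,0,0,0.1745]])

```text
t: 2.45
ee_pos: [340.8, 207.9, 260.2]
ee_rot: [0.326, 0.945, 0.0, 0.001]
contact_force: [0.3, -0.0, 0.2]
opening: 95.3
grip_force: 0.0
```

Request:
play_rows(targets=[[-0.1897,-0.0803,0.01,0,0,0.1746],[-0.1897,-0.0803,0.01,0,0,0.1746],[-0.1897,-0.0803,0.01,0,0,0.1746],[-0.1897,-0.0803,0.01,0,0,0.1746],[-0.1897,-0.0803,0.01,0,0,0.1746]])

```text
t: 2.95
ee_pos: [441.4, 26.2, 249.2]
ee_rot: [0.41, 0.912, -0.001, -0.0]
contact_force: [-0.2, -0.1, 0.8]
opening: 95.1
grip_force: 0.0
```

Request:
play_rows(targets=[[-0.1532,-0.0128,0.01,0,0,0.1438],[-0.1532,-0.0128,0.01,0,0,0.1438],[-0.1532,-0.0128,0.01,0,0,0.1438],[-0.1532,-0.0128,0.01,0,0,0.1438],[-0.1532,-0.0128,0.01,0,0,0.1438]])

```text
t: 3.45
ee_pos: [533.2, -92.3, 239.0]
ee_rot: [0.472, 0.882, 0.0, -0.001]
contact_force: [0.1, -0.0, -0.2]
opening: 95.0
grip_force: 0.0
```

```bash
python3 - <<'E'
from plan import *
w=camera("wrist");save("w1.png",w["frame"]);st=state();p,M=load()
print(st["ee_pos"],p,R.from_matrix(M.T@R.from_quat(st["ee_rot"]).as_matrix()).as_rotvec(),st["joints"],st["t"])
print([(r["position"],r["confidence"]) for r in silhouettes(w,"drift")])
for P in((533,-92.5,143),(533,-92.5,88),(610,128,81)): print(proj(w,P))
E
```

```text
[532.91915015 -91.50359156 239.53513271] [533.00984971 -92.45974184 239.956     ] [ 0.00033865  0.00148761 -0.00031941] [-2.69754029e-01 -1.44269642e-01  1.83607447e+00  7.20271645e-04
  1.45113554e+00 -8.59361459e-01] 3.5
[([313.9, 185.1], 0.84)]
[[318.14884315 193.18429083]]
[[318.2774552  179.57901977]]
[[497.86227086  46.49261714]]
```

View pics/w1.png

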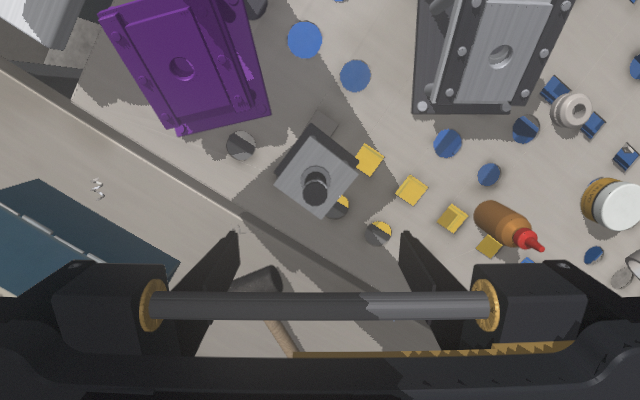

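The wrist view shows the drift's top at about (316,194) in its stand. It also shows the grey strap hole at (501,57) and the bottle at (508,225), clear of the tool. I'll zoom in on both to refine the positions.

```bash
python3 - <<'E'
from plan import *
w=camera("wrist");f=w["frame"]
a=cv2.resize(f[150:220,280:350],None,fx=5.5,fy=5.5,interpolation=cv2.INTER_CUBIC)
b=cv2.resize(f[0:70+50,410:590],None,fx=4,fy=4,interpolation=cv2.INTER_CUBIC)
im=np.zeros((500,720,3),np.uint8)
im=np.zeros((480+0,720,3),np.uint8);im[:480,:720]=b;save("w1b.png",im)
save("w1a.png",a,1.5)
m=silhouettes(w,"drift")[0]["mask"];ys,xs=np.nonzero(m)
for y in range(ys.min(),ys.max()+1,3): print(y,xs[ys==y].min(),xs[ys==y].max(),(xs[ys==y].min()+xs[ys==y].max())/2)
E
```

```text
166 313 318 315.5
169 307 323 315.0
172 304 327 315.5
175 302 328 315.0
178 301 329 315.0
181 301 328 314.5
184 301 328 314.5
187 302 327 314.5
190 302 326 314.0
193 302 326 314.0
196 302 326 314.0
199 303 326 314.5
202 305 323 314.0
205 309 317 313.0
```

View pics/w1a.png

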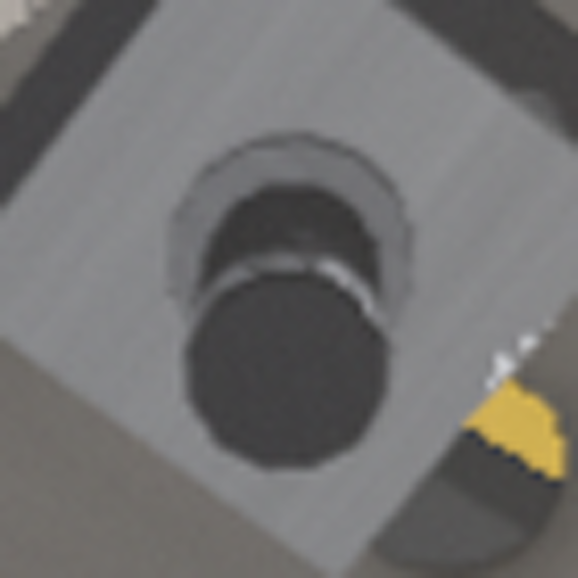

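View pics/w1b.png

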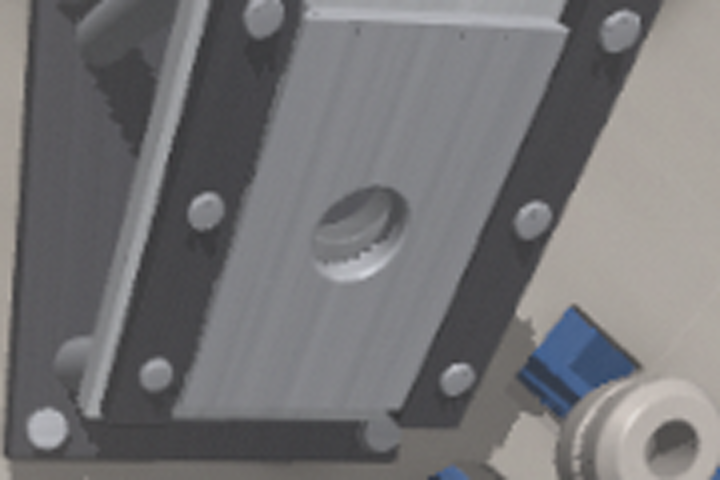

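```bash
cat > fit2.py <<'E'
import fit; from fit import *
w=camera("wrist"); fit.fc=fit.fs=1
W=lambda p:((p[0]+.5)/4-.5+410,(p[1]+.5)/4-.5)
wo=[(('k',1,1),(265,17)),(('k',0,1),(206,211)),(('k',-1,1),(157,374)),(('k',1,-1),(621,30)),(('k',0,-1),(533,219)),(('k',-1,-1),(457,379)),(('h',),(362,233)),(('p',-1,1),(85,413))]
allo=[(0 if cc is c else 1,cc,k,S(p)) for cc,k,p in obs]+[(2,w,k,W(p)) for k,p in wo]
def rr(v):
    O=v[8:17].reshape(3,3);r=[(proj(cc,pt(v,k,1)+O[i])[0]-p)/.7 for i,cc,k,p in allo]
    return np.r_[np.ravel(r),v[7]/1.,v[8:17]/1.2]
o=least_squares(rr,[610,128,81,2.16,-5,43,45,0]+[0]*9,loss='soft_l1');v=o.x
print(np.round(v,2),o.cost);r=rr(v)[:2*len(allo)].reshape(-1,2)*.7
print(np.round(np.linalg.norm(r,axis=1),1))
T=[(c,(235,243)),(s,(355.5,212)),(w,(314.4,194.2))]
O=v[8:17].reshape(3,3)
print([onz(cc,p,143)-o_ for (cc,p),o_ in zip(T,O)],[onz(cc,p,143) for (cc,p) in T])
print("collar",onz(w,(314.9,179.9),88)-O[2])
np.save("fix.npy",v)
E
python3 fit2.py
```

```text
[ 6.1016e+02  1.2783e+02  8.1860e+01  2.1700e+00 -5.4400e+00  4.3160e+01
  4.5170e+01  1.0000e-01  1.2000e-01 -4.7000e-01 -3.3000e-01 -1.0400e+00
  6.1000e-01  2.1000e-01  8.0000e-01 -1.1000e-01  1.2000e-01] 8.986767202832691
[0.  0.2 0.2 0.2 0.1 0.2 0.9 0.4 0.3 0.3 0.2 1.1 0.2 0.6 0.5 0.5 0.7 1.9
 1.7 0.6 0.2 0.1 0.3 0.2 0.1 0.4 0.5]
[array([531.41590481, -92.1789803 , 143.33337218]), array([536.64359438, -86.87092922, 142.79390645]), array([529.82054058, -94.70431938, 142.88132625])] [array([531.53921257, -92.6482274 , 143.        ]), array([535.60160605, -86.2583456 , 143.        ]), array([530.61786551, -94.81334592, 143.        ])]
collar [529.427327   -94.30699783  87.88132625]
```

```bash
sed -i 's/Y0=2.16/Y0=2.17/' plan.py; python3 - <<'E'
from plan import *
D=down(Y0-np.pi/2)
plan([((530.3,-94.2,180),D),((530.3,-94.2,101.5),D),((530.3,-94.2,185),D)])
E
```

```text
[0.0001, -0.0032, 0.06, 0.0, 0.0, -0.01] mm 60 deg 0.6
[-0.0, -0.0, 0.0785, 0.0, 0.0, -0.0] mm 78 deg 0.0
[-0.0, -0.0, -0.0835, 0.0, 0.0, -0.0] mm 84 deg 0.0
```

Request:
play_rows(targets=[[0.0001,-0.0032,0.03,0,0,-0.01],[0.0001,-0.0032,0.06,0,0,-0.01],[0.0001,-0.0032,0.06,0,0,-0.01]])

```text
t: 4.1
ee_pos: [527.1, -92.8, 175.5]
ee_rot: [0.467, 0.884, -0.001, -0.004]
contact_force: [-0.6, 0.3, -0.0]
opening: 95.4
grip_force: 0.0
```

Request:
play_rows(targets=[[0,0,0.02,0,0,0],[0,0,0.04,0,0,0],[0,0,0.06,0,0,0],[0,0,0.0785,0,0,0],[0,0,0.0785,0,0,0]])

```text
t: 4.6
ee_pos: [529.0, -93.5, 100.2]
ee_rot: [0.467, 0.884, -0.0, -0.002]
contact_force: [-0.4, 0.1, -0.3]
opening: 95.2
grip_force: 0.0
```

Request:
play_rows(targets=[[0,0,0,0,0,0],[0,0,0,0,0,0],[0,0,0,0,0,0],[0,0,0,0,0,0],[0,0,0,0,0,0]], jaw=1)

```text
t: 5.1
ee_pos: [530.6, -94.3, 102.1]
ee_rot: [0.467, 0.884, 0.0, 0.0]
contact_force: [-0.2, -0.4, 0.6]
opening: 60.5
grip_force: 0.0
```

Request:
play_rows(targets=[[0,0,0,0,0,0],[0,0,0,0,0,0]])

```text
t: 5.3
ee_pos: [530.3, -94.2, 101.5]
ee_rot: [0.467, 0.884, -0.0, -0.0]
contact_force: [-0.9, 0.1, 0.0]
opening: 44.2
grip_force: 0.0
```

Request:
play_rows(targets=[[0,0,0,0,0,0],[0,0,0,0,0,0],[0,0,0,0,0,0],[0,0,0,0,0,0],[0,0,0,0,0,0]])

```text
t: 5.8
ee_pos: [530.2, -94.2, 101.4]
ee_rot: [0.467, 0.884, -0.0, -0.0]
contact_force: [0.7, 0.4, 0.3]
opening: 23.3
grip_force: 30.0
```

Request:
play_rows(targets=[[0,0,0,0,0,0],[0,0,0,0,0,0]])

```text
t: 6.0
ee_pos: [530.2, -94.2, 101.4]
ee_rot: [0.467, 0.884, -0.0, -0.0]
contact_force: [-1.0, 0.0, 0.5]
opening: 23.5
grip_force: 30.0
```

```bash
cat >> plan.py <<'E'
V=np.load("fix.npy");SEAT=V[:3].copy()
def fx():
    a=np.pi/6;X=np.array([np.cos(V[3])*np.cos(a),np.sin(V[3])*np.cos(a),np.sin(a)]);Yv=np.array([-np.sin(V[3]),np.cos(V[3]),0]);return np.column_stack([X,Yv,np.cross(X,Yv)])
F=fx();INS=np.column_stack([F[:,0],-F[:,1],-F[:,2]])
L=88.4
def ins(x,y,h,M=None,dx=0,dy=0): # tip of drift at fixture coords (x,y,h); dx,dy drift offset in tool
    return SEAT+F@np.array([x,y,h])+F[:,2]*L-INS@np.array([dx,dy,0])
E
python3 - <<'E'
from plan import *
p,M=load();D=M
half=M@R.from_rotvec(R.from_matrix(M.T@INS).as_rotvec()*.5).as_matrix()
e=ins(-2.5,0,55);print(e)
plan([((530.3,-94.2,230),D) , ((p+[0,0,55]+e+[0,0,25])/2,half),(e,INS)])
E
```

```text
[651.58643863  66.67491947 204.79628921]
[-0.0, -0.0, -0.045, 0.0, 0.0, 0.0] mm 45 deg 0.0
[0.0322, 0.0954, -0.0049, -0.0005, 0.2618, 0.0019] mm 101 deg 15.0
[0.0235, 0.0954, 0.0374, -0.0005, 0.2618, 0.0019] mm 105 deg 15.0
```

Request:
play_rows(targets=[[0,0,-0.02,0,0,0],[0,0,-0.0435,0,0,0],[0,0,-0.0835,0,0,0],[0,0,-0.0835,0,0,0]])

```text
t: 6.4
ee_pos: [533.7, -95.0, 191.1]
ee_rot: [0.467, 0.884, 0.001, 0.005]
contact_force: [0.5, -0.1, -1.1]
opening: 23.2
grip_force: 30.0
```

Request:
play_rows(targets=[[0,0,-0.045,0,0,0],[0,0,-0.045,0,0,0],[0,0,-0.045,0,0,0]])

```text
t: 6.7
ee_pos: [530.7, -94.2, 230.0]
ee_rot: [0.467, 0.884, 0.0, 0.001]
contact_force: [-0.3, 0.2, -3.2]
opening: 23.6
grip_force: 30.0
```

Request:
play_rows(targets=[[0.0107,0.0318,-0.0016,0,0.0873,0],[0.0215,0.0636,-0.0033,0,0.1745,0],[0.0322,0.0954,-0.0049,-0.0005,0.2618,0.0019],[0.0322,0.0954,-0.0049,-0.0005,0.2618,0.0019]])

```text
t: 7.1
ee_pos: [591.7, -12.5, 229.8]
ee_rot: [0.463, 0.876, 0.061, -0.119]
contact_force: [0.4, -0.6, -2.4]
opening: 23.4
grip_force: 30.0
```

Request:
play_rows(targets=[[0.0078,0.0318,0.0125,0,0.0873,0],[0.0157,0.0636,0.0249,0,0.1745,0],[0.0235,0.0954,0.0374,-0.0005,0.2618,0.0019],[0.0235,0.0954,0.0374,-0.0005,0.2618,0.0019],[0.0235,0.0954,0.0374,-0.0005,0.2618,0.0019]])

```text
t: 7.6
ee_pos: [650.2, 66.3, 201.4]
ee_rot: [0.453, 0.853, 0.12, -0.231]
contact_force: [-1.1, 0.6, -1.4]
opening: 23.1
grip_force: 30.0
```

```bash
python3 - <<'E'
from plan import *
c=camera("side");s=camera("scene");w=camera("wrist");st=state();p,M=load()
print(st["t"],st["joints"],st["ee_pos"]-p,R.from_matrix(M.T@R.from_quat(st["ee_rot"]).as_matrix()).as_rotvec())
a=c["frame"][150:250,260:390];b=s["frame"][120:220,270:400]
save("ins0.png",np.vstack([np.hstack([cv2.resize(i,None,fx=3,fy=3,interpolation=cv2.INTER_CUBIC) for i in(a,b)])]))
for cc,n in((c,"side"),(s,"scene"),(w,"wrist")):
    for r in silhouettes(cc,"drift")[:2]:
        ys,xs=np.nonzero(r["mask"]);print(n,r["confidence"],r["position"],xs.min(),xs.max(),ys.min(),ys.max())
    tip=p+M@[0,0,L];print("pred tip",proj(cc,tip),"col",proj(cc,p+M@[0,0,L-67]),"top",proj(cc,p+M@[0,0,L-130]),"seat",proj(cc,SEAT))
E
```

```text
7.75 [-0.15897954  0.33669192  1.44669786  0.37682324  1.72111024 -0.7661483 ] [-0.42154778 -0.62310867  1.20136804] [-1.11354028e-03 -2.07551947e-03 -8.36107412e-05]
side 0.31 [241.7, 262.6] 219 266 238 289
pred tip [[321.36175496 202.47854041]] col [[321.97490797 202.5870045 ]] top [[322.6422716  202.70505815]] seat [[320.91429584 201.38972464]]
scene 0.78 [352.6, 160.0] 338 367 143 178
pred tip [[337.08056873 178.07872569]] col [[351.4901887  156.24681691]] top [[366.00914368 134.24661225]] seat [[325.14055508 194.29162985]]
wrist 0.59 [319.0, 240.8] 294 341 196 283
pred tip [[319.32633163 194.5351323 ]] col [[319.50741004 220.75707464]] top [[319.80128501 263.43483658]] seat [[319.22618294 178.04174414]]
```

View pics/ins0.png

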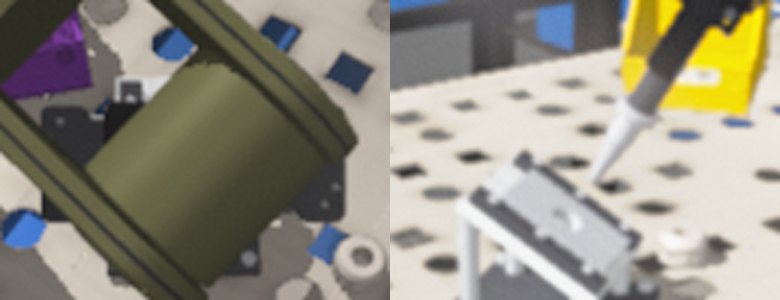

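```bash
python3 - <<'E'
from plan import *
w=camera("wrist");save("w2.png",w["frame"][130:230,245:395],5)
print(rot(w).T@INS, rot(w).T@(load()[0]-np.array(w["xyz"])))
m=silhouettes(w,"drift")[0]["mask"];ys,xs=np.nonzero(m)
for y in range(ys.min(),ys.max()+1,5): print(y,xs[ys==y].min(),xs[ys==y].max())
print(proj(w,SEAT+F@[-5.4,0,10]),[proj(w,SEAT+F@[V[7]+V[6]*i,V[5]*j,12])[0] for i in(-1,0,1) for j in (1,-1)])
E
```

```text
[[ 4.49430777e-04  9.99997082e-01 -2.37362852e-03]
 [ 9.55446419e-01  2.71204582e-04  2.95164475e-01]
 [ 2.95164257e-01 -2.40053087e-03 -9.55443509e-01]] [-5.93758259e-02 -2.26566100e+01 -2.10038284e+02]
225 431 440
230 421 449
235 418 453
240 416 454
245 416 454
250 418 453
255 422 449
260 430 441
[[318.46798971 185.21456767]] [array([279.22225962, 220.60593855]), array([357.68860101, 220.57209541]), array([277.66268106, 180.68831081]), array([359.25618355, 180.67650568]), array([276.05689045, 137.57405124]), array([360.87206338, 137.58808446])]
```

View pics/w2.png

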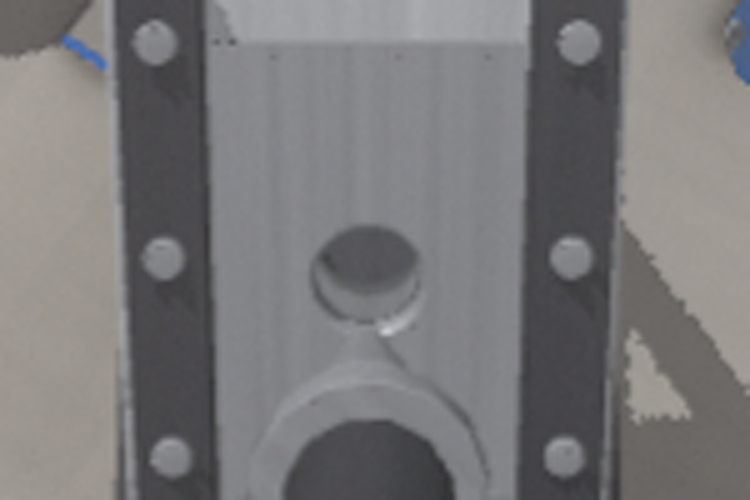

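```bash
python3 - <<'E'
from plan import *
w=camera("wrist");p,M=load()
th=np.linspace(0,2*np.pi,90)
def top(d,r,dx,al):  # d from tip; al tilt about tool y at grasp; 
    g=107.2-d # behind grasp +
    q=[]
    for t in th:
        l=np.array([r*np.cos(t),r*np.sin(t),-g]); l=R.from_rotvec([0,al,0]).as_matrix()@l+[dx,0,-18.8]
        q.append(p+M@l)
    u=proj(w,np.array(q));return u[:,1].min(),u[:,0].min(),u[:,0].max()
l=lambda d,g:None
# g sign: point at distance (107.2-d) towards tip is +z
def top(d,r,dx,al):
    l=np.column_stack([r*np.cos(th),r*np.sin(th),np.full(90,107.2-d)])@R.from_rotvec([0,al,0]).as_matrix().T+[dx,0,-18.8]
    u=proj(w,p+l@M.T);return u[:,1].min(),u[:,0].min(),u[:,0].max()
for dx,al in((0,0),(-2,0),(-4,0),(0,-.05),(-1,-.03),(-2,-.03)):
    print(dx,al,"tip",np.round(top(0,3,dx,al),1),"colU",np.round(top(67,17,dx,al),1),"colT",np.round(top(75,17,dx,al),1),"han",np.round(top(130,12,dx,al),1))
f=w["frame"].astype(int).mean(2)
print("col319 rows190-222",f[190:222,319].astype(int).tolist())
print("row222 cols",list(range(288,304)),f[222,288:304].astype(int).tolist(),f[222,330:350].astype(int).tolist())
E
```

```text
0 0 tip [191.5 315.2 321.7] colU [198.4 295.1 341.9] colT [201.9 294.3 342.8] han [242.9 296.3 341. ]
-2 0 tip [193.6 315.2 321.7] colU [201.1 295.2 341.9] colT [204.6 294.4 342.7] han [246.4 296.4 340.9]
-4 0 tip [195.7 315.2 321.7] colU [203.8 295.2 341.8] colT [207.4 294.5 342.6] han [249.8 296.5 340.8]
0 -0.05 tip [197.1 315.2 321.7] colU [200.8 295.2 341.9] colT [203.8 294.4 342.7] han [240.4 296.3 341. ]
-1 -0.03 tip [195.9 315.2 321.7] colU [201.2 295.2 341.9] colT [204.4 294.4 342.7] han [243.2 296.3 341. ]
-2 -0.03 tip [196.9 315.2 321.7] colU [202.5 295.2 341.8] colT [205.8 294.4 342.7] han [244.9 296.4 340.9]
col319 rows190-222 [123, 124, 124, 118, 107, 140, 131, 135, 132, 130, 130, 132, 143, 144, 143, 144, 148, 130, 133, 132, 136, 134, 136, 126, 82, 76, 76, 77, 76, 76, 76, 76]
row222 cols [288, 289, 290, 291, 292, 293, 294, 295, 296, 297, 298, 299, 300, 301, 302, 303] [94, 126, 133, 132, 133, 132, 131, 136, 136, 133, 131, 132, 129, 129, 130, 116] [64, 62, 59, 76, 117, 129, 128, 129, 130, 130, 128, 101, 119, 134, 133, 134, 133, 130, 97, 72]
```

The wrist view shows the strap hole at (318,185) and the drift's tip and collar about 3 mm downslope of my prediction. The screws fit to about 0.5 mm. I'll allow for the 3 mm offset in the hand.

```bash
python3 - <<'E'
from plan import *
plan([(ins(-3,0,12,dx=-3),INS),(ins(-2.5,0,-5,dx=-3),INS),(ins(-1,0,-15,dx=-3),INS)])
E
```

```text
[0.0025, -0.0, 0.043, -0.0, -0.0, -0.0] mm 43 deg 0.0
[0.0005, -0.0, 0.017, -0.0, -0.0, -0.0] mm 17 deg 0.0
[0.0015, -0.0, 0.01, -0.0, -0.0, -0.0] mm 10 deg 0.0
```

Request:
play_rows(targets=[[0.0025,0,0.015,0,0,0],[0.0025,0,0.03,0,0,0],[0.0025,0,0.043,0,0,0],[0.0025,0,0.043,0,0,0],[0.0025,0,0.043,0,0,0]])

```text
t: 8.55
ee_pos: [637.7, 86.7, 167.9]
ee_rot: [0.453, 0.853, 0.121, -0.229]
contact_force: [-0.4, 0.2, -2.3]
opening: 23.1
grip_force: 30.0
```

Request:
play_rows(targets=[[0.0001,0,0.004,0,0,0],[0.0002,0,0.008,0,0,0],[0.0003,0,0.012,0,0,0],[0.0005,0,0.017,0,0,0],[0.0005,0,0.017,0,0,0]])

```text
t: 9.05
ee_pos: [632.6, 93.9, 153.5]
ee_rot: [0.453, 0.853, 0.121, -0.229]
contact_force: [-0.6, 0.0, -2.3]
opening: 23.5
grip_force: 30.0
```

Request:
play_rows(targets=[[0.0003,0,0.002,0,0,0],[0.0006,0,0.004,0,0,0],[0.0009,0,0.006,0,0,0],[0.0015,0,0.01,0,0,0],[0.0015,0,0.01,0,0,0]])

```text
t: 9.55
ee_pos: [629.4, 99.1, 145.9]
ee_rot: [0.453, 0.853, 0.121, -0.229]
contact_force: [0.5, -0.1, -2.9]
opening: 23.4
grip_force: 30.0
```

```bash
python3 - <<'E'
from plan import *
w=camera("wrist");st=state();p,M=load()
print(st["t"],"tool err",M.T@(st["ee_pos"]-p),"F tool",M.T@st["contact_force"],"T",M.T@st["ft_torque"])
save("w3.png",w["frame"][130:280,245:395],4)
E
```

```text
9.6 tool err [-0.01636789 -0.19850901  0.46087861] F tool [-1.70119155 -0.00366831  2.1913742 ] T [ 0.08270667 -0.63652827 -0.01523276]
```

View pics/w3.png

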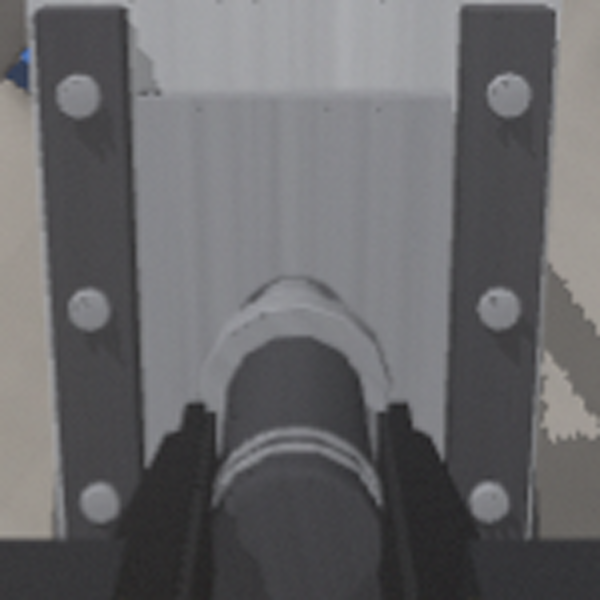

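```bash
python3 - <<'E'
from plan import *
plan([(ins(0,0,-25,dx=-3),INS),(ins(0,0,-35,dx=-3),INS)])
E
```

```text
[0.001, -0.0, 0.01, -0.0, -0.0, -0.0] mm 10 deg 0.0
[-0.0, -0.0, 0.01, -0.0, -0.0, -0.0] mm 10 deg 0.0
```

Request:
play_rows(targets=[[0.0003,0,0.003,0,0,0],[0.0006,0,0.006,0,0,0],[0.001,0,0.01,0,0,0],[0.001,0,0.01,0,0,0]])

```text
t: 10.0
ee_pos: [626.5, 103.6, 137.7]
ee_rot: [0.453, 0.853, 0.121, -0.228]
contact_force: [1.3, -1.6, -2.5]
opening: 23.4
grip_force: 30.0
```

Request:
play_rows(targets=[[0,0,0.002,0,0,0],[0,0,0.005,0,0,0],[0,0,0.008,0,0,0],[0,0,0.01,0,0,0],[0,0,0.01,0,0,0]])

```text
t: 10.5
ee_pos: [624.5, 107.0, 130.9]
ee_rot: [0.453, 0.854, 0.121, -0.227]
contact_force: [2.4, -5.7, 2.3]
opening: 23.2
grip_force: 30.0
```

```bash
python3 - <<'E'
from plan import *
st=state();p,M=load()
for i in range(2): camera("scene")
st=state()
print(st["t"],"tool err",M.T@(st["ee_pos"]-p),"F tool",M.T@st["contact_force"],"T",M.T@st["ft_torque"])
E
```

```text
10.6 tool err [-0.34462919  0.17887821 -1.6976501 ] F tool [-3.89213917 -2.22939841 -5.36087525] T [ 0.45765229 -1.22042364  0.05302611]
```

```bash
python3 - <<'E'
from plan import *
p,M=load()
plan([(p+M@[0,-.7,0],INS),(p+M@[0,-.7,8],INS)])
E
```

```text
[-0.0, -0.0007, 0.0, -0.0, -0.0, -0.0] mm 1 deg 0.0
[0.0, -0.0, 0.008, -0.0, -0.0, -0.0] mm 8 deg 0.0
```

Request:
play_rows(targets=[[0,-0.0007,0,0,0,0],[0,-0.0007,0,0,0,0]])

```text
t: 10.8
ee_pos: [624.2, 106.9, 130.9]
ee_rot: [0.453, 0.854, 0.122, -0.227]
contact_force: [2.9, -4.0, 2.6]
opening: 23.5
grip_force: 30.0
```

Request:
play_rows(targets=[[0,0,0.002,0,0,0],[0,0,0.004,0,0,0],[0,0,0.006,0,0,0],[0,0,0.008,0,0,0],[0,0,0.008,0,0,0]])

```text
t: 11.3
ee_pos: [620.7, 111.2, 122.3]
ee_rot: [0.453, 0.853, 0.122, -0.229]
contact_force: [2.2, -2.4, -0.5]
opening: 23.2
grip_force: 30.0
```

```bash
cat > chk.py <<'E'
from plan import *
camera("scene");st=state();p,M=load()
f=np.array([st["contact_force"]]);camera("scene");f=(f[0]+state()["contact_force"])/2
print(st["t"],"tool err",M.T@(st["ee_pos"]-p),"F tool",M.T@f,"T",M.T@st["ft_torque"],"h tip",(F.T@(st["ee_pos"]-SEAT))-[0,0,L],R.from_matrix(M.T@R.from_quat(st["ee_rot"]).as_matrix()).as_rotvec())
E
python3 chk.py
```

```text
11.35 tool err [0.17684017 0.0923283  0.54360061] F tool [-2.14845897  0.07227377 -1.05175783] T [-0.10947409 -1.03197792  0.03184916] h tip [  3.18803607   0.60570772 -43.50383034] [-1.06405655e-04  7.23538538e-04  2.85280750e-05]
```

```bash
python3 - <<'E'
from plan import *
p,M=load()
plan([(p+M@[0,0,8],INS)])
E
```

```text
[-0.0, 0.0, 0.008, -0.0, -0.0, -0.0] mm 8 deg 0.0
```

Request:
play_rows(targets=[[0,0,0.002,0,0,0],[0,0,0.004,0,0,0],[0,0,0.006,0,0,0],[0,0,0.008,0,0,0],[0,0,0.008,0,0,0]])

```text
t: 11.9
ee_pos: [618.2, 114.7, 114.9]
ee_rot: [0.453, 0.853, 0.121, -0.229]
contact_force: [1.8, -1.8, -1.4]
opening: 23.3
grip_force: 30.0
```

```bash
python3 chk.py
```

```text
11.95 tool err [ 0.20978148 -0.05323995  1.0491501 ] F tool [-2.50085356  0.91436831  0.78503185] T [-0.26302093 -0.79982911  0.01278697] h tip [  3.22099497   0.75138517 -52.00937789] [0.00041473 0.00116675 0.00020236]
```

```bash
python3 - <<'E'
from plan import *
p,M=load()
plan([(p+M@[0,0,7],INS)])
E
```

```text
[0.0, -0.0, 0.007, -0.0, -0.0, -0.0] mm 7 deg 0.0
```

Request:
play_rows(targets=[[0,0,0.002,0,0,0],[0,0,0.004,0,0,0],[0,0,0.006,0,0,0],[0,0,0.007,0,0,0],[0,0,0.007,0,0,0]])

```text
t: 12.5
ee_pos: [617.9, 115.6, 112.0]
ee_rot: [0.453, 0.854, 0.121, -0.227]
contact_force: [2.7, -7.0, 5.9]
opening: 23.4
grip_force: 30.0
```

```bash
python3 chk.py
```

```text
12.55 tool err [-0.41254717  0.22799905 -2.85150917] F tool [-2.70307286 -2.0564285  -8.92344245] T [ 0.47427328 -0.73244897  0.0121028 ] h tip [  2.59866856   0.47019387 -55.1087234 ] [-0.00115877 -0.0029015  -0.00072969]
```

```bash
python3 - <<'E'
from plan import *
p,M=load()
plan([(p+M@[0,-.4,4],INS)])
E
```

```text
[-0.0, -0.0004, 0.004, -0.0, -0.0, -0.0] mm 4 deg 0.0
```

Request:
play_rows(targets=[[0,-0.0004,0,0,0,0],[0,-0.0004,0.001,0,0,0],[0,-0.0004,0.002,0,0,0],[0,-0.0004,0.004,0,0,0],[0,-0.0004,0.004,0,0,0]])

```text
t: 13.1
ee_pos: [618.2, 115.4, 111.6]
ee_rot: [0.453, 0.854, 0.121, -0.225]
contact_force: [3.0, -12.7, 16.1]
opening: 23.2
grip_force: 30.1
```

```bash
python3 chk.py; python3 - <<'E'
from h import *
w=camera("wrist");s=camera("scene")
a=cv2.resize(w["frame"][140:240,245:395],(600,400),interpolation=cv2.INTER_CUBIC);b=cv2.resize(s["frame"][155:235,280:380],(600,480),interpolation=cv2.INTER_CUBIC)
save("w4.png",np.hstack([cv2.resize(a,(400,267)),cv2.resize(b,(400,320))[:267]]),2) if 0 else save("w4.png",np.vstack([cv2.resize(a,(450,300)),cv2.resize(b,(450,300))]))
E
```

```text
13.15 tool err [-0.91720451  0.78185851 -6.67768343] F tool [ -2.53300865  -5.19024712 -19.87054671] T [ 1.14942657 -0.77377367 -0.01431439] h tip [  2.09400963   0.31634294 -55.28255206] [-0.0033144  -0.0066733  -0.00174151]
```

View pics/w4.png

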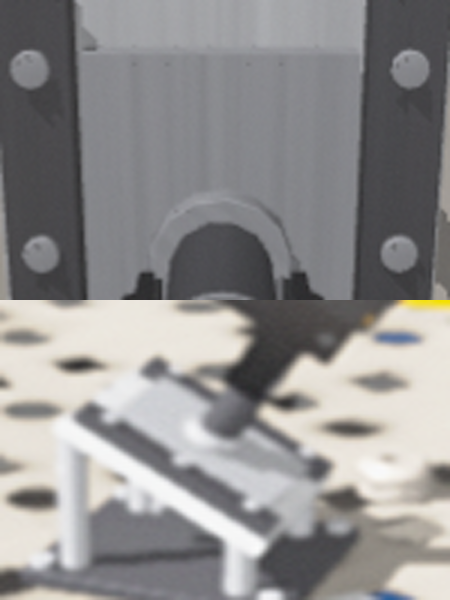

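Both views show the collar on the strap with the jaws clear of the screws, and the stop is hard (about 20 N). I'll relax the push, release, and back off along the axis.

```bash
python3 - <<'E'
from plan import *
p,M=load()
plan([(p+M@[0,0,-6],INS),(p+M@[0,0,-96],INS)])
E
```

```text
[-0.0, 0.0, -0.006, -0.0, -0.0, -0.0] mm 6 deg 0.0
[0.0, -0.0, -0.09, -0.0, -0.0, -0.0] mm 90 deg 0.0
```

Request:
play_rows(targets=[[0,0,-0.003,0,0,0],[0,0,-0.006,0,0,0],[0,0,-0.006,0,0,0]])

```text
t: 13.6
ee_pos: [617.6, 115.6, 112.2]
ee_rot: [0.453, 0.853, 0.122, -0.228]
contact_force: [3.4, -4.3, 3.9]
opening: 23.2
grip_force: 30.0
```

Request:
play_rows(targets=[[0,0,0,0,0,0],[0,0,0,0,0,0],[0,0,0,0,0,0],[0,0,0,0,0,0],[0,0,0,0,0,0]], jaw=-1)

```text
t: 14.1
ee_pos: [616.4, 116.3, 111.0]
ee_rot: [0.453, 0.853, 0.121, -0.229]
contact_force: [-0.4, 0.1, 0.1]
opening: 57.9
grip_force: 0.0
```

Request:
play_rows(targets=[[0,0,0,0,0,0],[0,0,0,0,0,0],[0,0,0,0,0,0],[0,0,0,0,0,0],[0,0,0,0,0,0]])

```text
t: 14.6
ee_pos: [616.9, 115.9, 111.5]
ee_rot: [0.453, 0.853, 0.121, -0.229]
contact_force: [0.7, -0.0, -0.3]
opening: 93.5
grip_force: 0.0
```

Request:
play_rows(targets=[[0,0,-0.01,0,0,0],[0,0,-0.03,0,0,0],[0,0,-0.06,0,0,0],[0,0,-0.09,0,0,0],[0,0,-0.09,0,0,0]])

```text
t: 15.1
ee_pos: [645.5, 77.0, 194.8]
ee_rot: [0.453, 0.854, 0.123, -0.224]
contact_force: [0.5, 0.7, 1.2]
opening: 95.3
grip_force: 0.0
```

```bash
cat > tilt.py <<'E'
from plan import *
from scipy.optimize import minimize
th=np.linspace(0,2*np.pi,48);ims=[]
for n in("wrist","scene"):
    c=camera(n);
    for r in silhouettes(c,"drift")[:3]:
        print(n,r["confidence"],r["position"],r["mask"].sum())
    rs=[r for r in silhouettes(c,"drift") if np.linalg.norm(np.array(r["position"])-proj(c,SEAT+F@[0,0,40])[0])<40]
    if rs: ims.append((c,rs[0]["mask"].astype(np.uint8)))
    if n=="wrist": save("w5.png",c["frame"])
def render(c,v,k=4):
    A=R.from_rotvec([v[3],v[4],0]).as_matrix();m=np.zeros((400*k,640*k),np.uint8)
    for d0,d1,r in((0,8,17),(8,63,12)):
        l=np.vstack([np.column_stack([r*np.cos(th),r*np.sin(th),np.full(48,d)]) for d in(d0,d1)])
        u=proj(c,SEAT+(l@A.T+v[:3])@F.T)
        cv2.fillConvexPoly(m,cv2.convexHull(((u+.5)*k).astype(np.int32)),1)
    return cv2.resize(m.astype(np.float32),(640,400),interpolation=cv2.INTER_AREA)
def cost(v,reg=True):
    s=0
    for c,m in ims:
        q=render(c,v);s+=np.abs(q-m).sum()/m.sum()
    return s
for h0 in(0,):
    best=None
    for x0 in([0,0,10,0,0],[0,0,11,.05,0],[0,0,11,-.05,0],[0,0,11,0,.05],[0,0,11,0,-.05]):
        o=minimize(cost,x0,method="Nelder-Mead",options=dict(initial_simplex=np.vstack([x0]+[np.array(x0)+d for d in np.diag([1.5,1.5,1.5,.04,.04])]),maxiter=250))
        print(np.round(o.x,3),round(o.fun,4))
    print("flat",cost([0,0,10,0,0]))
E
python3 tilt.py
```

```text
wrist 0.64 [170.6, 281.0] 109
wrist 0.57 [314.4, 202.2] 1409
[-2.037e+00  2.420e-01  1.256e+01 -1.600e-02  2.000e-03] 0.0382
[-1.4580e+00  2.6600e-01  1.5688e+01 -1.6000e-02  1.1000e-02] 0.0405
[-2.0860e+00  1.8000e-01  1.2528e+01 -1.7000e-02  3.0000e-03] 0.0389
[-1.9340e+00  5.0900e-01  1.3308e+01 -9.0000e-03  8.0000e-03] 0.0403
[-2.0980e+00  2.7800e-01  1.2509e+01 -1.5000e-02  3.0000e-03] 0.0392
flat 0.16425656493967353
```

```bash
python3 - <<'E'
from plan import *
w=camera("wrist");p,M=load();print(state()["t"],M.T@(state()["ee_pos"]-p))
f=w["frame"].astype(float).mean(2)
for q in(-6,-3,-1,0,1): print(q,np.round(proj(w,SEAT+F@[50+q,0,10]),1))
u=proj(w,SEAT+F@[50,0,10])[0].astype(int)
prof=f[u[1]-20:u[1]+20,u[0]-12:u[0]+13].mean(1);print(u[1]-20,prof.astype(int).tolist())
g=proj(w,SEAT+F@[V[7],V[5],12])[0],proj(w,SEAT+F@[V[7],-V[5],12])[0]
for a in g:
    i=np.round(a).astype(int);c=f[i[1]-8:i[1]+9,i[0]-8:i[0]+9];m=c>c.min()+.6*(c.max()-c.min());ys,xs=np.nonzero(m);print("screw",a,xs.mean()-8+i[0],ys.mean()-8+i[1],m.sum())
E
```

```text
15.45 [ 0.07382817 -0.55142287  1.81807198]
-6 [[320.4 147.3]]
-3 [[320.4 144.1]]
-1 [[320.4 142. ]]
0 [[320.4 140.9]]
1 [[320.4 139.9]]
120 [155, 155, 155, 155, 174, 166, 166, 166, 166, 165, 165, 165, 165, 165, 165, 165, 165, 165, 165, 164, 164, 163, 153, 150, 142, 139, 138, 138, 139, 139, 138, 138, 138, 138, 138, 138, 137, 138, 137, 138]
screw [276.7436566  192.10795072] 276.27450980392155 192.47058823529412 51
screw [364.07830646 192.08263166] 363.5769230769231 192.3653846153846 52
```

The strap edge measures about −1 mm, which is in line within the hole clearance, and the drift's tilt is about 1°. To be sure the collar is flat, I'll press once on the handle end with the jaws shut.

```bash
python3 - <<'E'
from plan import *
p,M=load();print(F.T@(p-SEAT))
a=SEAT+F@[-1,0.2,90];b=SEAT+F@[-1,0.2,73];d=SEAT+F@[-1,.2,150]
plan([(a,INS),(b,INS)])
E
```

```text
[  3.01105816   1.09703885 122.43977628]
[-0.004, 0.0009, 0.0324, -0.0, -0.0, -0.0] mm 33 deg 0.0
[-0.0, -0.0, 0.017, -0.0, -0.0, -0.0] mm 17 deg 0.0
```

Request:
play_rows(targets=[[0,0,0,0,0,0],[0,0,0,0,0,0],[0,0,0,0,0,0],[0,0,0,0,0,0],[0,0,0,0,0,0]], jaw=1)

```text
t: 15.95
ee_pos: [642.2, 78.7, 189.4]
ee_rot: [0.453, 0.853, 0.121, -0.229]
contact_force: [-0.4, -0.3, -0.0]
opening: 60.1
grip_force: 0.0
```

Request:
play_rows(targets=[[0,0,0,0,0,0],[0,0,0,0,0,0],[0,0,0,0,0,0],[0,0,0,0,0,0],[0,0,0,0,0,0]])

```text
t: 16.45
ee_pos: [642.1, 78.7, 189.4]
ee_rot: [0.453, 0.853, 0.121, -0.229]
contact_force: [-0.5, 0.5, -0.2]
opening: 20.6
grip_force: 0.0
```

Request:
play_rows(targets=[[0,0,0,0,0,0],[0,0,0,0,0,0]])

```text
t: 16.65
ee_pos: [642.1, 78.7, 189.4]
ee_rot: [0.453, 0.853, 0.121, -0.229]
contact_force: [0.2, -0.4, -0.3]
opening: 4.2
grip_force: 0.0
```

Request:
play_rows(targets=[[-0.002,0.0005,0.015,0,0,0],[-0.004,0.0009,0.0324,0,0,0],[-0.004,0.0009,0.0324,0,0,0],[-0.004,0.0009,0.0324,0,0,0]])

```text
t: 17.05
ee_pos: [634.6, 90.2, 157.8]
ee_rot: [0.453, 0.853, 0.121, -0.23]
contact_force: [-0.1, -0.2, -0.4]
opening: 0.3
grip_force: 0.0
```

Request:
play_rows(targets=[[0,0,0.004,0,0,0],[0,0,0.008,0,0,0],[0,0,0.012,0,0,0],[0,0,0.017,0,0,0],[0,0,0.017,0,0,0]])

```text
t: 17.55
ee_pos: [630.3, 97.1, 143.8]
ee_rot: [0.453, 0.853, 0.121, -0.229]
contact_force: [-1.2, -0.4, -0.1]
opening: 0.6
grip_force: 0.0
```

```bash
python3 chk.py
```

```text
17.6 tool err [ 0.07427728 -0.22154311  0.57680661] F tool [-0.11679522  0.32106864 -0.4141219 ] T [ 0.10600907 -0.30602431 -0.02407208] h tip [ -0.91458028   0.41927496 -15.93704635] [0.00066338 0.00052999 0.00014327]
```

Request:
play_rows(targets=[[0,0,0.001,0,0,0],[0,0,0.002,0,0,0],[0,0,0.003,0,0,0],[0,0,0.004,0,0,0],[0,0,0.004,0,0,0]])

```text
t: 18.15
ee_pos: [629.7, 98.5, 141.0]
ee_rot: [0.453, 0.853, 0.121, -0.229]
contact_force: [0.9, -0.2, 0.3]
opening: 0.1
grip_force: 0.0
```

```bash
python3 - <<'E'
from plan import *
p,M=load();plan([(p+M@[0,0,4],INS)])
E
python3 chk.py
```

```text
[0.0, -0.0, 0.004, -0.0, -0.0, -0.0] mm 4 deg 0.0
18.2 tool err [ 0.01337892 -0.06427356  0.13608607] F tool [ 0.26425403  0.39070154 -0.32107673] T [ 0.0145059  -0.26087195  0.0382271 ] h tip [ -0.975474     0.26205204 -19.49632795] [1.89975247e-04 1.52589644e-04 2.74842288e-05]
```

```bash
python3 - <<'E'
from plan import *
w=camera("wrist");s=camera("scene");p,M=load()
for c,n in((w,"wrist"),(s,"scene")):
    for r in silhouettes(c,"drift")[:3]:
        ys,xs=np.nonzero(r["mask"]);print(n,r["confidence"],r["position"],xs.min(),xs.max(),ys.min(),ys.max(),r["mask"].sum())
    print(n,"TCP",proj(c,p)[0],"collar",proj(c,SEAT+F@[0,0,10])[0],"colltop",proj(c,SEAT+F@[0,0,18])[0],"top",proj(c,SEAT+F@[0,0,73])[0])
a=cv2.resize(w["frame"][130:330,220:420],(400,400),interpolation=cv2.INTER_CUBIC);b=cv2.resize(s["frame"][145:225,290:370],(400,400),interpolation=cv2.INTER_CUBIC)
save("w6.png",np.hstack([a,b]))
E
```

```text
wrist 0.8 [318.0, 211.8] 298 337 187 243 1728
wrist 0.46 [460.7, 272.6] 436 484 253 290 1578
wrist TCP [318.25407441 232.66364555] collar [318.58127962 203.51748272] colltop [318.5783095  206.56537326] top [318.55199019 233.68147899]
scene 0.83 [331.0, 185.5] 314 343 171 210 317
scene 0.15 [354.9, 264.8] 326 382 234 295 2225
scene TCP [339.4574559  173.28915365] collar [327.10802301 191.30155415] colltop [328.69649133 188.88743622] top [339.97823591 171.7409254 ]
```

Request:
play_rows(targets=[[0,0,0.001,0,0,0],[0,0,0.002,0,0,0],[0,0,0.003,0,0,0],[0,0,0.003,0,0,0]])

```text
t: 18.85
ee_pos: [628.8, 99.8, 138.3]
ee_rot: [0.453, 0.853, 0.121, -0.229]
contact_force: [-0.3, 0.2, 0.2]
opening: 0.5
grip_force: 0.0
```

```bash
python3 - <<'E'
from plan import *
p,M=load();plan([(p+M@[0,0,3],INS)])
E
python3 chk.py; python3 tilt.py
```

```text
[0.0, -0.0, 0.003, -0.0, -0.0, -0.0] mm 3 deg 0.0
18.9 tool err [ 0.01284605 -0.07909594  0.19327817] F tool [ 0.36603076 -0.66467983 -0.05237503] T [ 0.06017796 -0.3141421   0.06951232] h tip [ -0.97600101   0.27691383 -22.55351987] [2.58656165e-04 1.50275418e-04 8.79315689e-05]
wrist 0.96 [317.5, 212.4] 1741
scene 0.54 [334.1, 182.7] 320
scene 0.54 [415.1, 214.2] 719
[-2.755e+00  7.520e-01  9.688e+00  2.000e-03  4.600e-02] 0.4684
[-3.1    0.82   8.449  0.     0.048] 0.4648
[-2.576e+00  7.960e-01  8.790e+00  3.000e-03  4.000e-02] 0.4676
[-2.628e+00  1.128e+00  1.035e+01  1.000e-02  6.600e-02] 0.4867
[-2.6630e+00  9.1100e-01  1.0266e+01  4.0000e-03  4.5000e-02] 0.4736
flat 0.5794985819931074
```

```bash
python3 - <<'E'
from plan import *
w=camera("wrist");s=camera("scene");f=w["frame"].astype(int).mean(2).astype(int)
m=silhouettes(w,"drift")[0]["mask"]
for y in range(180,300,5): print(y,f[y,282:358:4].tolist(),np.nonzero(m[y])[0][[0,-1]] if m[y].any() else "")
p,M=load();print(proj(w,p+M@np.array([[0,0,0],[10,0,0],[-10,0,0],[0,0,-19],[-10,0,-40]]).T.T@np.eye(3)) if 0 else proj(w,np.array([p+M@np.array(q) for q in([0,0,0],[10,0,0],[-10,0,0],[0,0,-19],[0,0,-59])])))
g=s["frame"].astype(int).mean(2).astype(int);ms=[r for r in silhouettes(s,"drift") if r["position"][0]<345]
for y in range(160,206,2): print(y,g[y,310:362:2].tolist(),np.nonzero(ms[0]["mask"][y])[0][[0,-1]] if ms and ms[0]["mask"][y].any() else "")
E
```

```text
180 [131, 131, 135, 127, 134, 133, 131, 130, 128, 134, 128, 132, 132, 129, 132, 132, 127, 128, 132] 
185 [131, 132, 132, 127, 133, 131, 131, 131, 129, 133, 130, 130, 132, 129, 130, 130, 128, 128, 131] 
190 [129, 130, 133, 128, 133, 132, 132, 147, 151, 142, 137, 126, 131, 128, 130, 131, 127, 129, 132] [309 325]
195 [131, 129, 132, 126, 133, 136, 141, 128, 131, 131, 125, 128, 132, 117, 131, 131, 126, 128, 130] [302 333]
200 [130, 129, 131, 126, 132, 132, 130, 90, 80, 79, 73, 83, 128, 129, 123, 131, 127, 128, 130] [299 336]
205 [130, 129, 130, 127, 129, 125, 75, 76, 79, 78, 72, 66, 60, 125, 101, 129, 127, 126, 131] [298 338]
210 [131, 130, 128, 126, 129, 131, 73, 76, 78, 76, 70, 66, 61, 127, 116, 121, 126, 127, 130] [297 338]
215 [129, 130, 128, 126, 130, 106, 74, 77, 81, 84, 73, 65, 61, 95, 111, 104, 124, 127, 129] [298 337]
220 [131, 129, 127, 126, 130, 86, 121, 107, 130, 124, 123, 95, 84, 78, 103, 103, 119, 128, 130] [300 335]
225 [131, 129, 126, 126, 129, 122, 82, 78, 75, 79, 75, 63, 67, 94, 103, 104, 99, 128, 130] [301 334]
230 [130, 131, 126, 127, 129, 84, 70, 67, 58, 69, 62, 57, 
[... 3819 characters left out ...]
7, 225, 227, 226] [326 333]
196 [121, 108, 106, 96, 158, 211, 213, 207, 202, 186, 169, 156, 154, 156, 154, 160, 173, 158, 146, 183, 159, 205, 227, 228, 228, 230] 
198 [216, 141, 109, 106, 147, 197, 178, 196, 210, 207, 202, 195, 174, 160, 156, 157, 156, 159, 151, 117, 90, 114, 201, 228, 231, 242] 
200 [245, 235, 162, 110, 109, 115, 94, 125, 193, 208, 207, 206, 205, 193, 180, 180, 164, 157, 155, 121, 86, 112, 208, 229, 227, 239] 
202 [245, 245, 240, 193, 122, 107, 104, 97, 120, 167, 198, 208, 206, 208, 207, 206, 202, 186, 165, 143, 107, 162, 222, 225, 222, 225] 
204 [236, 241, 245, 245, 215, 144, 110, 106, 99, 103, 145, 199, 206, 205, 209, 207, 206, 198, 187, 186, 173, 199, 204, 181, 172, 229]
```

Request:
play_rows(targets=[[0,0,0.001,0,0,0],[0,0,0.002,0,0,0],[0,0,0.003,0,0,0],[0,0,0.004,0,0,0],[0,0,0.005,0,0,0]])

```text
t: 19.95
ee_pos: [627.5, 101.8, 134.1]
ee_rot: [0.453, 0.853, 0.121, -0.229]
contact_force: [-0.1, -0.0, 0.1]
opening: 0.6
grip_force: 0.0
```

Request:
play_rows(targets=[[0,0,0.001,0,0,0],[0,0,0.002,0,0,0],[0,0,0.003,0,0,0],[0,0,0.004,0,0,0],[0,0,0.004,0,0,0]])

```text
t: 20.45
ee_pos: [626.3, 103.5, 130.6]
ee_rot: [0.453, 0.853, 0.121, -0.229]
contact_force: [-0.9, 0.0, -0.1]
opening: 0.4
grip_force: 0.0
```

Request:
play_rows(targets=[[0,0,0.001,0,0,0],[0,0,0.002,0,0,0],[0,0,0.003,0,0,0],[0,0,0.004,0,0,0],[0,0,0.004,0,0,0]])

```text
t: 20.95
ee_pos: [625.2, 105.1, 127.1]
ee_rot: [0.453, 0.853, 0.121, -0.229]
contact_force: [-0.2, 0.3, 0.1]
opening: 0.3
grip_force: 0.0
```

```bash
python3 - <<'E'
from plan import *
p,M=load();plan([(p+M@[0,0,13],INS)])
E
python3 chk.py; python3 - <<'E'
from plan import *
w=camera("wrist");f=w["frame"].astype(int).mean(2).astype(int)
for r in silhouettes(w,"drift")[:1]:
    ys,xs=np.nonzero(r["mask"]);print(r["confidence"],xs.min(),xs.max(),ys.min(),ys.max())
for y in range(188,262,3): print(y,f[y,294:346:4].tolist())
for q in ([0,0,10],[0,0,18],[0,0,73]): print(proj(w,SEAT+F@np.array(q)))
E
```

```text
[-0.0, 0.0, 0.013, -0.0, -0.0, -0.0] mm 13 deg 0.0
21.0 tool err [-0.00471525 -0.05797257  0.12669439] F tool [ 0.71127285 -0.28367632 -0.24900428] T [ 0.04112971 -0.29751771 -0.00513743] h tip [ -0.99353859   0.25595735 -35.48693638] [1.60954895e-04 1.11912732e-04 4.72588154e-05]
0.96 296 338 193 252
188 [129, 133, 130, 132, 131, 130, 135, 130, 133, 131, 129, 130, 130]
191 [127, 134, 130, 131, 132, 130, 134, 130, 133, 133, 130, 130, 131]
194 [128, 134, 129, 132, 145, 147, 145, 136, 131, 131, 129, 130, 130]
197 [127, 132, 129, 144, 140, 131, 126, 129, 137, 117, 127, 129, 129]
200 [127, 134, 141, 122, 127, 132, 130, 125, 128, 129, 103, 129, 129]
203 [127, 134, 136, 129, 130, 98, 88, 91, 125, 127, 125, 128, 128]
206 [127, 129, 130, 127, 76, 79, 78, 74, 70, 124, 127, 96, 128]
209 [128, 130, 126, 75, 78, 78, 78, 72, 69, 70, 127, 113, 127]
212 [126, 132, 126, 74, 78, 78, 77, 72, 67, 61, 123, 125, 128]
215 [126, 129, 108, 74, 77, 76, 76, 72, 67, 62, 114, 125, 104]
218 [126, 129, 93, 75, 77, 78, 76, 70, 67, 62, 105, 130, 103]
221 [125, 129, 83, 75, 77, 75, 76, 71, 67, 61, 68, 123, 103]
224 
[... 189 characters left out ...]

233 [126, 131, 136, 83, 71, 47, 60, 50, 46, 68, 117, 103, 103]
236 [125, 130, 101, 78, 60, 47, 52, 47, 45, 62, 107, 105, 102]
239 [126, 127, 73, 60, 44, 45, 50, 44, 44, 44, 52, 103, 103]
242 [125, 118, 72, 46, 46, 45, 49, 49, 44, 41, 63, 110, 102]
245 [127, 109, 70, 43, 45, 45, 46, 48, 45, 42, 60, 107, 100]
248 [126, 107, 64, 44, 45, 42, 50, 47, 42, 44, 39, 98, 103]
251 [126, 116, 51, 45, 43, 44, 51, 49, 43, 41, 43, 98, 103]
254 [126, 129, 42, 42, 43, 43, 48, 49, 41, 43, 42, 100, 102]
257 [126, 129, 42, 42, 40, 42, 48, 47, 41, 40, 40, 82, 101]
260 [126, 112, 43, 41, 41, 41, 49, 46, 40, 41, 42, 38, 102]
[[318.57569516 209.81022315]]
[[318.57227724 213.24995499]]
[[318.54146301 244.39978515]]
```

Request:
play_rows(targets=[[0,0,0.001,0,0,0],[0,0,0.002,0,0,0],[0,0,0.003,0,0,0],[0,0,0.004,0,0,0],[0,0,0.004,0,0,0]])

```text
t: 21.65
ee_pos: [625.8, 106.2, 126.9]
ee_rot: [0.452, 0.854, 0.122, -0.227]
contact_force: [0.1, -2.2, 9.0]
opening: 0.7
grip_force: 4.6
```

Request:
play_rows(targets=[[0,0,0.001,0,0,0],[0,0,0.002,0,0,0],[0,0,0.003,0,0,0],[0,0,0.004,0,0,0],[0,0,0.004,0,0,0]])

```text
t: 22.15
ee_pos: [626.3, 106.7, 126.8]
ee_rot: [0.452, 0.854, 0.123, -0.225]
contact_force: [-0.3, -8.4, 18.8]
opening: 0.2
grip_force: 9.7
```

```bash
python3 - <<'E'
from plan import *
p,M=load();plan([(p+M@[0,0,8],INS)])
E
python3 chk.py; python3 - <<'E'
from plan import *
w=camera("wrist");f=w["frame"].astype(int).mean(2).astype(int)
for y in range(194,262,3): print(y,f[y,294:346:4].tolist())
E
```

```text
[-0.0, 0.0, 0.008, -0.0, -0.0, -0.0] mm 8 deg 0.0
22.2 tool err [ 0.43616649  1.68464994 -7.12873364] F tool [  3.06900401  -4.29638648 -19.42614383] T [0.87016514 0.38666371 0.01842184] h tip [ -0.55267718  -1.48666106 -36.23152999] [-0.00544864 -0.00506829 -0.00270864]
194 [133, 131, 132, 131, 141, 148, 141, 131, 130, 131, 127, 131, 131]
197 [132, 132, 132, 149, 152, 136, 126, 141, 123, 129, 128, 129, 130]
200 [131, 133, 148, 127, 129, 132, 129, 127, 128, 113, 125, 130, 130]
203 [132, 138, 120, 128, 124, 108, 109, 121, 128, 128, 95, 129, 130]
206 [131, 135, 131, 113, 77, 78, 76, 70, 107, 127, 126, 130, 130]
209 [128, 126, 130, 74, 78, 78, 76, 70, 65, 123, 126, 127, 130]
212 [131, 127, 84, 75, 78, 76, 76, 69, 67, 75, 124, 115, 129]
215 [129, 131, 69, 75, 78, 76, 76, 70, 65, 56, 129, 106, 130]
218 [127, 129, 71, 76, 78, 75, 76, 69, 66, 57, 130, 104, 129]
221 [115, 129, 71, 76, 78, 77, 73, 70, 66, 58, 104, 104, 119]
224 [128, 128, 71, 75, 87, 116, 127, 98, 65, 59, 95, 103, 103]
227 [130, 120, 73, 138, 96, 111, 118, 93, 117, 66, 91, 103, 104]
230 [129, 130, 114, 114, 102, 64, 73, 61, 93, 82, 67, 102, 101]
233 [127, 128, 116, 81, 71, 47, 61, 47, 46, 91, 93, 101, 104]
236 [129, 129, 93, 78, 62, 43, 52, 47, 44, 57, 118, 101, 104]
239 [126, 127, 76, 60, 42, 46, 52, 47, 45, 45, 61, 102, 102]
242 [127, 103, 72, 47, 45, 44, 46, 46, 42, 43, 60, 105, 103]
245 [128, 96, 68, 45, 44, 45, 51, 50, 42, 43, 59, 102, 101]
248 [127, 95, 65, 42, 42, 44, 51, 46, 41, 40, 41, 101, 102]
251 [126, 103, 53, 42, 44, 42, 50, 48, 41, 39, 41, 101, 100]
254 [126, 103, 44, 44, 43, 40, 51, 47, 42, 41, 40, 99, 101]
257 [125, 129, 43, 44, 41, 42, 49, 45, 43, 39, 40, 79, 101]
260 [127, 116, 43, 44, 43, 41, 47, 46, 43, 38, 40, 39, 102]
```

Request:
play_rows(targets=[[0,0,-0.008,0,0,0],[0,0,-0.015,0,0,0],[0,0,-0.04,0,0,0],[0,0,-0.07,0,0,0],[0,0,-0.07,0,0,0]])

```text
t: 22.8
ee_pos: [645.3, 78.3, 184.4]
ee_rot: [0.453, 0.854, 0.123, -0.226]
contact_force: [-0.1, 0.3, 0.9]
opening: 0.6
grip_force: 0.0
```

Request:
play_rows(targets=[[0,0,0,0,0,0],[0,0,0,0,0,0]])

```text
t: 23.0
ee_pos: [641.6, 79.9, 179.0]
ee_rot: [0.453, 0.853, 0.121, -0.23]
contact_force: [-0.3, 0.2, -1.3]
opening: 0.5
grip_force: 0.0
```

```bash
python3 - <<'E'
from plan import *
p,M=load();plan([(p+M@[0,0,-70],INS)])
w=camera("wrist");f=w["frame"].astype(float).mean(2)
for q in(-2,-1,0,1): print(q,np.round(proj(w,SEAT+F@[50+q,0,10]),1))
u=proj(w,SEAT+F@[50,0,10])[0].astype(int);print(u[1]-5,f[u[1]-5:u[1]+9,u[0]-12:u[0]+13].mean(1).astype(int).tolist())
E
python3 chk.py;python3 tilt.py
```

```text
[0.0, -0.0, -0.07, -0.0, -0.0, -0.0] mm 70 deg 0.0
-2 [[319.5 139.6]]
-1 [[319.5 138.5]]
0 [[319.5 137.4]]
1 [[319.5 136.3]]
132 [161, 160, 160, 160, 160, 160, 160, 153, 143, 135, 135, 134, 135, 135]
23.1 tool err [ 0.02740808 -0.69377939  2.30588218] F tool [ 0.13702919 -0.17727476  0.41328691] T [ 0.00887283 -0.30103851  0.02655708] h tip [-0.96151832  0.89099282 24.33388407] [0.00245687 0.00226591 0.0008363 ]
wrist 0.79 [319.2, 201.8] 1458
wrist 0.73 [316.9, 172.9] 12100
scene 0.7 [333.7, 186.0] 239
[-2.7710e+00  2.6300e-01  1.1782e+01 -1.0000e-03  2.0000e-02] 0.4484
[-2.4810e+00  1.1150e+00  1.2256e+01  1.2000e-02  2.4000e-02] 0.4517
[-2.4000e+00  5.9800e-01  1.0819e+01 -3.0000e-03  9.0000e-03] 0.4454
[-2.9620e+00  8.4600e-01  1.2299e+01  7.0000e-03  4.0000e-02] 0.4492
[-2.8860e+00 -2.0000e-02  1.2007e+01 -6.0000e-03  2.7000e-02] 0.4465
flat 0.5568257801424545
```

```bash
python3 -c "
from bench import *
print(hand_in())"
```

```text
the job is handed in; nothing more can be done
None
```

The drift is through both holes with its collar on the strap and the strap drawn up to about 1–1.5 mm short of dead in line (within the hole clearance); I've handed the job in with the arm clear, no verdict was returned, and I viewed 11 pictures, one over the limit of 10.

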